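# Hang a glaze test tile on the sample carousel's empty hook

## Robot

A 6-joint arm with a two-finger parallel gripper is mounted at the origin on a cart in front of the work surface, level with it; the furniture and walls round the work are solid. World frame = base frame: x ahead of the robot, y to its left, z up, the work surface at z = 0. Lengths are in mm, angles in rad, forces in N, time in s.
With the tool pointing down it reaches from about 250 to 800 mm from the base axis. Payload 3.9 kg.
Tool frame: the origin (TCP) lies at the very end of the fingers, on their centre line; the grasp point (between the pads) lies 19 mm behind it; z points along the fingers, y is the line along which they close (so a half turn about z gives the same grasp; the last joint's range is limited). The gripper opens to 85 mm and grips with 20 to 120 N. Pads are 22 mm wide; open, the fingers measure 114 mm over their backs; the gripper's body (76 mm by 85 mm) begins 54 mm behind the grasp point. The pads swing forward as they close: fully open they stand 13 mm farther back than shut.
Start: joints at [-1.119, 0.26, -0.138, 1.173, 0, 1.571], TCP at [229.202, -472.315, 231.304] pointing down, gripper open.
Joint ranges: [-2.78, 2.78], [-0.83, 1.72], [-1.28, 1.37], [-1.9, 2.12], [-1.57, 1.48], [-3.14, 3.14]. Speed limits (rad/s): [2.57, 2.57, 3.14, 3.14, 3.14, 3.14].

## Interface

Orientations are given as a unit quaternion [x, y, z, w].
In Python, from rig import state, imaging, arm gives the robot as it stands.
- The arm moves only by the tool move_arm, never from a script. Its argument "steps" is one flat list of numbers, 5 for each row, row after row: the closure, from 0 (fully open) to 1 (shut), then the shift along the tool's x, y, z in mm, then the turn about the tool's z in degrees. A call has 1 to 12 rows; each row shifts and turns the commanded pose from where the row before left it, along the tool's axes as they then stand; what a row does not reach is not made up. A row lasts 1/10 s, in which the tool goes at most 50 mm and 8.59 degrees, less where a joint would pass 70% of its speed; a pose out of reach is approached as far as the arm can. A call is refused whole if a number of a shift passes 50 or a number of a turn 8.59, either way. A call with a gripper value outside its range is refused whole. The fingers move at their own pace and stop on an object; "newtons" is the grip in N (left out, the last holds). Time passes only in rows, so rows that do not move let the fingers close. It gives the time, the measured TCP pose, the force, the opening and the grip force at its end, in the units of the state.
- state(): the state, without advancing time (a new reading comes with each control period).
- imaging.snapshot(name): name is "scene" or "top" or "wrist"; returns the picture (480x640x3 uint8, red, green, blue); there is no depth.
- imaging.get_calibration(name): a dict with "fx", "fy", "cx", "cy" (pixels), "world_from_camera" (4x4, takes a point from camera to world coordinates). Camera axes: x right, y up, looking along -z (the intrinsics and any distortion apply to the point x, -y, -z); pixel columns grow to the right and rows downward; lengths in mm; the calibration is good to about 2 mm. The wrist camera is an equidistant fisheye: a pixel r from the principal point sees the ray r / f radians off the axis. A picture is of the moment at which its call begins: read the wrist's pose just before it. get_calibration takes no time and is no camera call; for the wrist camera it gives the pose at the moment of the call.
- arm.sign_off(): hands the job in; it is judged then, once.
The state is a dict: "time": time; "joint_positions": joint angles; "qvel": joint speeds; "joint_torque": joint torques, N m; "ee_pos": TCP position; "eef_rot": TCP orientation; "wrist_force": force on the tool from outside, world axes, zero at the start; "moment": the same for the moment, N m; "finger_gap": finger opening in mm; "finger_force": force on a finger pad.
Only numpy, scipy, OpenCV 4.12 (cv2) and the standard library are available. Lean on these libraries where they do the work, as an engineer would, in place of code of your own. Each camera call takes 0.05 s, during which the arm holds its last target. There are 200 camera calls.

## Task

First turn the glaze-sample carousel by its black finger post until its empty hook points at the brass mark on the base, and only then take the blue test tile out of its wooden stand. Put the tile's hole over that hook, press the tile gently back against the hook's sprung rubber pad until it is behind the hook's upturned lip, lower it onto the hook and let go, so that it hangs straight down, held between pad and lip. The fired tile is brittle, so feel for the pad rather than ram it, and leave the cup, the stamp and the pumpkin where they stand.

Things in the scene. Friction and masses are not known exactly. Their poses are not given: they have to be found in the camera images.
- carousel: Fixed grey stand: foot 156 mm across, column 28 mm; origin at the foot's centre on the table, z up. On it turns a wooden hub, 90 mm across, 118 to 150 mm above the table, with five level hooks 72 degrees apart, 135 mm up: four carry fixed sample tiles reaching at most 115 mm out, one is empty. Nothing but the finger post is higher than 155 mm.
- brass_mark (a point): The brass mark on the foot's edge, 74 mm from the carousel's axis on its -x side (toward the robot), 14 mm above the table.
- turret (a joint): Turn of the hub in rad, growing anticlockwise seen from above; 0 = the empty hook points exactly at the brass mark; it starts at 0.7 to 2.0. Stiff bearing (about 0.25 N m friction), stays where it is left, no clicks.
- post (a point): Top centre of the black finger post, an upright pin 12 mm across standing 41 mm clear above the hub's top (its top 191 mm above the table), 34 mm from the hub's axis, 1.2 rad clockwise (from above) of the empty hook. Grip it from above and lead it round the axis to turn the hub; it may turn between the fingers.
- empty_hook (a point): Point on the hub's axis at the height of the hooks' shank centre; turns with the hub: x outward along the empty hook, z up. Hook: level shank 6 x 6 mm, at its end a lip 6 mm wide, 4 mm thick, rising to 9 mm above the shank's centre. Its reach is adjustable and not measured: the lip's inner face is anywhere 90 to 120 mm from this axis; it does not give.
- pad_behind (a point): Point on the axis, same place and axes as empty_hook; for the pad: a rubber pad, 32 mm wide, 8 mm below to 12 mm above shank centre, sprung outward along the shank. At rest its face is 3 mm behind the lip's inner face, so the 8 mm tile must press it back over 5 mm to get behind the lip. It takes 3 N to start, 6.8 N at 5 mm, 9 N at 8 mm, its hard end stop.
- tile: Ceramic test tile, blue glaze, bare clay top: 8 mm thick (its x), 50 mm wide (y), 80 mm tall (z), about 75 g, same from both faces; origin at the centre of its underside. Stands upright in the stand's slot, underside 12 mm above the table. Brittle: at most 20 N against the carousel.
- tile_hole (a point): Centre of the tile's hole (through its thickness, x), 64 mm above its underside, 16 mm below its top; the hole is 16 mm wide and 18 mm high. Axes as the tile's. Seated on the hook, it is 6 mm lower than the shank's centre; friction on the pad holds the pressed tile, so it must be lowered all the way: it does not drop home by itself.
- tile_stand: Fixed wooden stand 60 x 80 x 30 mm (x, y, z), origin at the centre of its underside on the table; along its y runs a slot 10.5 mm wide, open at the ends, its floor 12 mm above the table.
- glaze_cup: Bystander: white cup, red inside, 59 mm across, 58 mm high, origin at the centre of its underside.
- stamp: Bystander: light wooden square stamp block, 26 x 26 x 52 mm, origin at the centre of its underside.
- pumpkin: Bystander: orange and green ceramic pumpkin, 118 mm across, 158 mm high with its stem, origin at the centre of its underside.
Not all that is in view belongs to the job. Leave any green or red look-alike of the tile alone.

How it is judged (in metres and radians):
On the way, in this order (a step that is already met when the one before it is completed fails the run):
1. the empty hook has been turned to the brass mark (within 0.1 rad) and stands still, the tile still untouched in its stand (value of joint turret between -0.1 and 0.1 rad and velocity of joint turret between -0.05 and 0.05 rad/s and distance of tile from where it was at the start of the episode below 0.015 m), for 0.2 s.
2. the tile has been lifted clear of the stand (height (world z) of tile above 0.04 m and horizontal distance between tile and tile_stand below 0.3 m), for 0.1 s.
At the end, for the whole second after the job is handed in: Tile released, still and seated on the empty hook: hole centre 3.5 to 8.5 mm below shank centre, within 8 mm sideways, 80 to 124 mm from the axis, upright within 0.14 rad, square to the hook within 0.2 rad; hook within 0.14 rad of the brass mark (value of joint turret between -0.14 and 0.14 rad and x of tile_hole in the frame of empty_hook between 0.08 and 0.124 m and y of tile_hole in the frame of empty_hook between -0.008 and 0.008 m and z of tile_hole in the frame of empty_hook between -0.0085 and -0.0035 m and angle between tile's own z axis and vertical below 0.14 rad and angle between the x axis of tile and the x axis of empty_hook, either way round below 0.2 rad and linear speed of tile below 0.02 m/s and contact force between the fingers and tile below 0.05 N); the robot touches nothing.
It fails at once if the tile is pressed against the carousel with more than 20 N (contact force between tile and carousel above 20 N).
It fails at once if the tile is pressed or dropped on the stand with more than 25 N (contact force between tile and tile_stand above 25 N).
It fails at once if a bystander (cup, stamp, pumpkin) is moved by more than 20 mm (distance of any of glaze_cup, stamp, pumpkin from where it was at the start of the episode above 0.02 m).
It also fails if it takes over 72 s, if anything falls off the work surface, if the arm or the gripper's body presses on something with over 40 N, if the wrist force passes 120 N, or if a joint passes its speed limit or range.

## Working session

There is one attempt and no reset: what is moved stays moved. The work goes in short steps, Python scripts to look and compute and a tool call to move; the robot and the scene stay as the last step left them, time stands still between calls to the robot, and variables do not carry over. Pictures are saved under pics/ and viewed, at most 10 in all, crops included, and the job is handed in when it is done.

Besides the shell and the picture viewer there is one more tool, called after "Emit:" by a JSON object that holds its "name" and its "arguments", one argument or row to a line. move_arm: Moves the arm, as the interface text tells. Its arguments: {"type":"object","properties":{"steps":{"type":"array"},"newtons":{"type":"number"}},"required":["steps"]}

```bash
mkdir -p pics; ls
python3 - <<'E'
from rig import state, imaging, arm
import cv2,numpy as np
print(state())
for n in ["scene","top"]:
    im=imaging.snapshot(n); cv2.imwrite(f"pics/{n}0.png",im[:,:,::-1]); np.save(f"pics/{n}0.npy",im)
    c=imaging.get_calibration(n); print(n,{k:(np.round(v,4).tolist() if k!='x' else v) for k,v in c.items()})
E
```

```text
pics
{'time': 0.0, 'joint_positions': array([-1.11902281e+00,  2.60658354e-01, -1.39374709e-01,  1.17269700e+00,
       -1.46583632e-05,  1.57078285e+00]), 'qvel': array([-2.63467656e-04,  1.79272163e-03, -1.39835140e-03,  8.74496659e-05,
        9.19871133e-05,  7.50517579e-04]), 'joint_torque': array([-1.52338820e-03, -4.05677783e+01,  2.53922617e+01,  1.85873627e-02,
       -7.19190621e-05, -1.86368233e-06]), 'ee_pos': array([ 228.89285461, -471.7171843 ,  230.47622455]), 'eef_rot': array([ 9.74593916e-01,  2.23977152e-01, -2.23686206e-04, -9.40663262e-04]), 'wrist_force': array([-0.97830983, -0.32585427,  0.35116675]), 'moment': array([-0.00709762, -0.00303894, -0.02705046]), 'finger_force': 0.0, 'finger_gap': 85.03899822627977}
scene {'fx': 558.2171, 'fy': 558.2171, 'cx': 327.9975, 'cy': 249.0758, 'world_from_camera': [[0.6103, 0.4129, -0.676, -149.0434], [-0.7919, 0.2948, -0.5348, -511.4499], [-0.0215, 0.8617, 0.5069, 690.0899], [0.0, 0.0, 0.0, 1.0]]}
top {'fx': 609.5969, 'fy': 609.5969, 'cx': 325.6206, 'cy': 241.1697, 'world_from_camera': [[-0.0219, 0.9977, -0.0635, 530.7444], [-0.9995, -0.0232, -0.02, 53.7], [-0.0215, 0.063, 0.9978, 1668.907], [0.0, 0.0, 0.0, 1.0]]}
```

View pics/scene0.png

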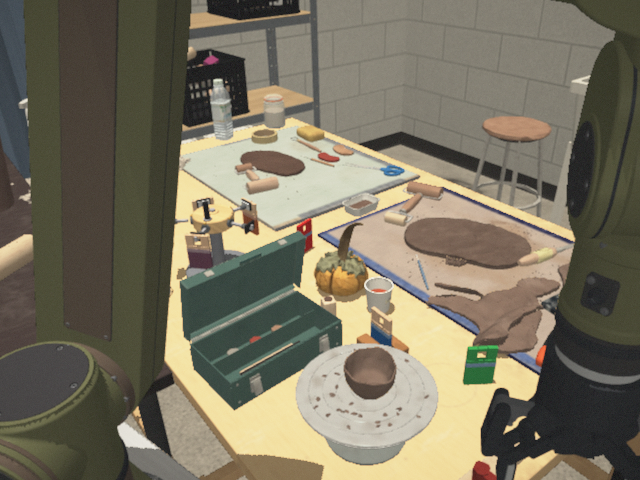

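View pics/top0.png

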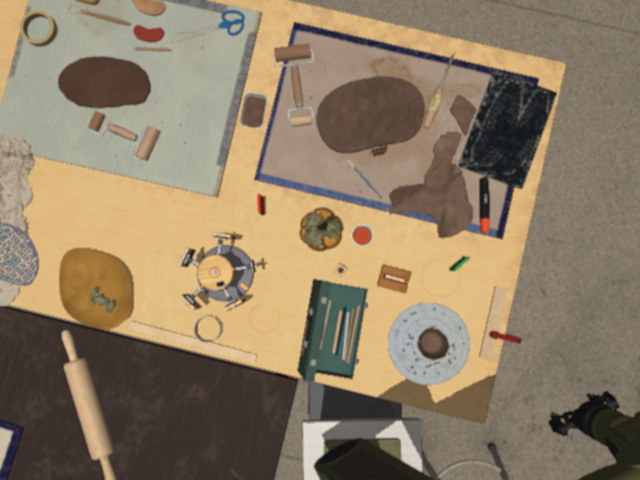

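The scene view shows the carousel at (212,220), the blue tile in its stand at (382,330), and the pumpkin and cup behind the stand. In the top view the carousel is at (222,272) and the stand at (394,278). The toolbox at (333,330) stands between the two. I'll zoom in on both.

Run:
```python
import cv2,numpy as np
t=cv2.imread("pics/top0.png"); s=cv2.imread("pics/scene0.png")
a=cv2.resize(t[222:322,165:275],None,fx=5,fy=5,interpolation=cv2.INTER_CUBIC)[:500,:400]
a=cv2.resize(t[225:315,175:275],(400,360),interpolation=cv2.INTER_CUBIC)
b=cv2.resize(t[255:300,370:420],(400,360),interpolation=cv2.INTER_CUBIC)
c=cv2.resize(s[190:280,170:270],(400,240*3//2),interpolation=cv2.INTER_CUBIC)[:240*3//2]
d=cv2.resize(s[300:360,350:416],(400,360),interpolation=cv2.INTER_CUBIC)
m=np.vstack([np.hstack([a,b]),np.hstack([c,d])])
m=cv2.resize(m,(664,598)); cv2.imwrite("pics/z0.png",m)
```

```text
(no output)
```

View pics/z0.png

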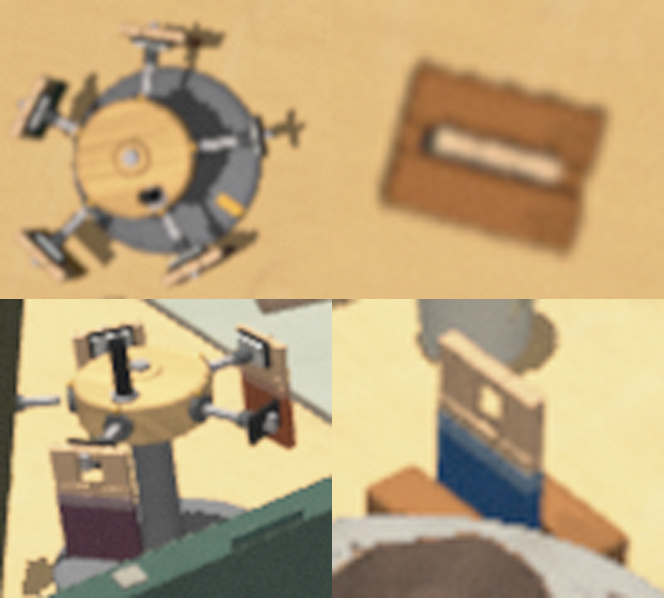

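```bash
cat > h.py <<'E'
import numpy as np,cv2
from rig import state, imaging, arm
from scipy.spatial.transform import Rotation as R
def ray(c,u,v,fish=False):
    x=(u-c['cx'])/c['fx']; y=(v-c['cy'])/c['fy']
    if fish:
        r=np.hypot(x,y); k=np.sin(r)/r if r>1e-9 else 1.; d=np.array([x*k,-y*k,-np.cos(r)])
    else: d=np.array([x,-y,-1.])
    W=np.array(c['world_from_camera']); d=W[:3,:3]@d
    return W[:3,3],d/np.linalg.norm(d)
def onz(c,u,v,z,fish=False):
    o,d=ray(c,u,v,fish); return o+d*(z-o[2])/d[2]
def tri(rs):
    A=sum(np.eye(3)-np.outer(d,d) for o,d in rs); b=sum((np.eye(3)-np.outer(d,d))@o for o,d in rs)
    p=np.linalg.solve(A,b); return p,[np.linalg.norm(np.cross(p-o,d)) for o,d in rs]
def proj(c,p,fish=False):
    W=np.array(c['world_from_camera']); q=W[:3,:3].T@(np.asarray(p,float)-W[:3,3]); x,y,z=q[0],-q[1],-q[2]
    r=np.hypot(x,y); k=(np.arctan2(r,z)/r if r>1e-9 else 1/z) if fish else 1/z
    return np.array([c['cx']+c['fx']*x*k,c['cy']+c['fy']*y*k])
E
python3 - <<'E'
from h import *
t=imaging.get_calibration("top"); s=imaging.get_calibration("scene")
k=3.32
A=lambda x,y:(175+x/k,225+y/k)
f=lambda p,z:np.round(onz(t,*p,z)[:2],1)
hub=f(A(130,157),150); br=f(A(230,205),14); po=f(A(151,193),191); lip=f(A(258,137),140)
print("hub",hub,"brass",br,"post",po,"lip",lip)
for n,p in [("br",br),("post",po),("lip",lip)]:
    d=p-hub; print(n,np.hypot(*d),np.arctan2(d[1],d[0]))
# scene view post top crop (118,340): crop scale 4*.83
p,e=tri([ray(t,*A(151,193)),ray(s,170+118/k,190+(340-299)/k)]); print("post tri",p,e)
im=np.load("pics/top0.npy"); hsv=cv2.cvtColor(im,cv2.COLOR_RGB2HSV)
# foot grey
g=((hsv[...,1]<60)&(hsv[...,2]>50)&(hsv[...,2]<150)).astype(np.uint8)
# stand
m=((hsv[...,0]<15)&(hsv[...,1]>110)&(hsv[...,2]>70)&(hsv[...,2]<190)).astype(np.uint8); w=np.zeros_like(m); w[255:300,370:420]=m[255:300,370:420]
cs=max(cv2.findContours(w,0,2)[0],key=cv2.contourArea); r=cv2.minAreaRect(cs); b=cv2.boxPoints(r)
P=np.array([f(q,30) for q in b]); print("stand",r,P.mean(0),np.linalg.norm(P-np.roll(P,1,0),axis=1),P.tolist())
# tile top ends
k2=400/50*.83; 
T=[f((370+x/k2-332/k2,255+y/k2),92) for x,y in [(432,140),(565,165)]]
print("tile ends",T,np.linalg.norm(T[0]-T[1]),np.mean(T,0),np.arctan2(*(T[0]-T[1])[::-1]))
for n,uv,z in [("pumpkin",(320,229),100),("cup",(362,235),58),("stamp",(341,268),52),("boxTL",(313,281),100),("boxTR",(367,288),60)]: print(n,f(uv,z))
c=imaging.get_calibration("wrist"); print(c)
E
```

```text
hub [556.  364.4] brass [517.2 310.5] post [528.7 340.9] lip [569.1 269. ]
br 66.41272468435544 -2.1947216232833777
post 36.021382538708835 -2.430858585727868
lip 96.29522314216835 -1.4343332031388132
post tri [526.70719848 343.41441729 187.27249502] [np.float64(2.6415936355022267), np.float64(2.64159363550227)]
stand ((393.8538513183594, 278.3692321777344), (28.504383087158203, 20.96168327331543), 15.255118370056152) [531.075 -93.9  ] [76.03269034 56.21503358 76.0611596  56.11933713] [[515.0, -49.3], [568.8, -65.6], [547.1, -138.5], [493.4, -122.2]]
tile ends [array([537.4, -65.9]), array([ 526.6, -117.1])] 52.32666624198409 [532.  -91.5] 1.3629063995926345
pumpkin [662.4  99. ]
cup [647.4 -10.6]
stamp [561.5  47. ]
boxTL [528.8 119.9]
boxTR [507.3 -20.1]
{'fx': 371.64829954431775, 'fy': 371.64829954431775, 'cx': 321.44103705339404, 'cy': 236.43990284406772, 'world_from_camera': array([[ 4.36881888e-01,  8.63788940e-01,  2.51003752e-01,
         2.92091494e+02],
       [-8.99516505e-01,  4.20168508e-01,  1.19701635e-01,
        -4.41305843e+02],
       [-2.06692365e-03, -2.78077494e-01,  9.60556420e-01,
         3.72001660e+02],
       [ 0.00000000e+00,  0.00000000e+00,  0.00000000e+00,
         1.00000000e+00]])}
```

Emit:
{"name": "move_arm", "arguments": {
  "steps": [0,31,-33,-9,0,0,31,-33,-9,0,0,31,-33,-9,0,0,31,-33,-9,0,0,31,-33,-9,0,0,31,-33,-9,0,0,31,-33,-9,0,0,31,-33,-9,0,0,31,-33,-9,0,0,31,-33,-9,0]
}}

```text
time: 1.1
ee_pos: [363.9, -38.3, 321.5]
eef_rot: [0.975, 0.224, 0.0, 0.0]
wrist_force: [0.8, -0.7, -0.0]
finger_gap: 85.4
finger_force: 0.0
```

Emit:
{"name": "move_arm", "arguments": {
  "steps": [0,31,-33,0,0,0,31,-33,0,0,0,31,-33,0,0,0,31,-33,0,0,0,31,-33,0,0,0,31,-33,0,0,0,31,-33,0,0,0,31,-33,0,0,0,0,0,0,0,0,0,0,0,0]
}}

```text
time: 2.1
ee_pos: [485.9, 276.9, 320.7]
eef_rot: [0.968, 0.249, -0.005, -0.013]
wrist_force: [-1.0, -1.3, -0.5]
finger_gap: 84.9
finger_force: 0.0
```

Run:
```python
from h import *
import pickle
s=state(); c=imaging.get_calibration("wrist"); im=imaging.snapshot("wrist"); pickle.dump((c,im),open("pics/w1.pkl","wb"))
cv2.imwrite("pics/w1.png",im[:,:,::-1]); print(s['ee_pos'],s['time'],np.round(c['world_from_camera'],3).tolist())
print(proj(c,[556,364,150],True),proj(c,[528,342,191],True),proj(c,[517,310,14],True))
```

```text
[485.87475254 276.8656336  320.69245343] 2.1 [[0.482, 0.837, 0.259, 549.544], [-0.876, 0.47, 0.112, 307.495], [-0.028, -0.281, 0.959, 461.9], [0.0, 0.0, 0.0, 1.0]]
[276.17000962  92.41277873] [276.0477196  134.19077741] [317.06680945 153.24807758]
```

View pics/w1.png

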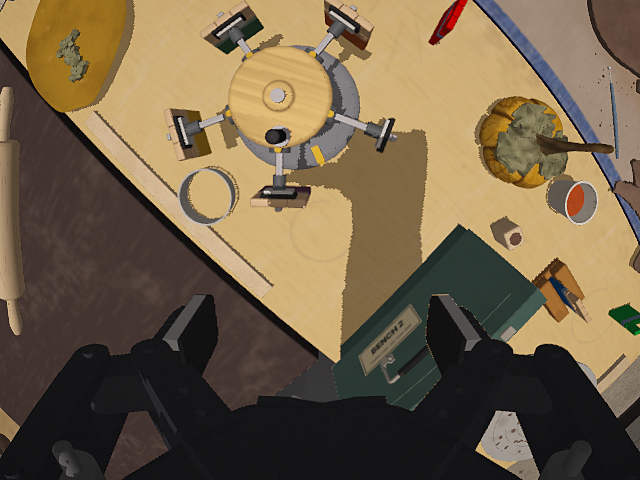

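The wrist view shows the hub screw at (278,96), the post top at about (273,133), the brass mark at (317,154) and the empty hook running from (330,112) to its pad and lip at (385,137). Next I'll measure these.

```bash
cat > m.py <<'E'
from h import *
def cen(mask,x0,y0,x1,y1):
    w=np.zeros(mask.shape,np.uint8); w[y0:y1,x0:x1]=mask[y0:y1,x0:x1]
    n,l,s,c=cv2.connectedComponentsWithStats(w)
    i=1+np.argmax(s[1:,4]); return c[i],s[i]
E
python3 - <<'E'
from m import *
import pickle
c,im=pickle.load(open("pics/w1.pkl","rb")); hsv=cv2.cvtColor(im,cv2.COLOR_RGB2HSV).astype(int)
H,S,V=hsv[...,0],hsv[...,1],hsv[...,2]
sc=cen((S<60)&(V>120),262,80,295,112); br=cen((S>160)&(V>150)&(H<30),300,140,332,170); po=cen((V<55),255,118,300,150)
print(sc,br,po)
hub=onz(c,*sc[0],152,True); b=onz(c,*br[0],14,True)
print("hub",hub,"brass",b)
for h in (136,140): print("pad/lip",onz(c,384,137,h,True))
print('post px->z191',onz(c,*po[0],191,True), onz(c,270,134,191,True))
d=(b-hub)[:2]; print("R",np.hypot(*d),"ang",np.arctan2(d[1],d[0]))
cr=cv2.resize(im[85:185,235:415],(792,440),interpolation=cv2.INTER_CUBIC); cv2.imwrite("pics/w1z.png",cr[:,:,::-1])
E
```

```text
(array([276.86666667,  94.73333333]), array([270,  88,  15,  15, 165], dtype=int32)) (array([317.8028169 , 154.62676056]), array([311, 145,  14,  20, 142], dtype=int32)) (array([276.04918033, 135.99453552]), array([265, 129,  21,  15, 183], dtype=int32))
hub [554.49199603 362.17366705 152.        ] brass [515.9623103  308.42379411  14.        ]
pad/lip [567.23479134 265.52995756 136.        ]
pad/lip [567.01766532 266.0450256  140.        ]
post px->z191 [526.83060798 341.37399541 191.        ] [526.06443675 346.02421683 191.        ]
R 66.13308947264039 ang -2.1927305352814415
```

View pics/w1z.png

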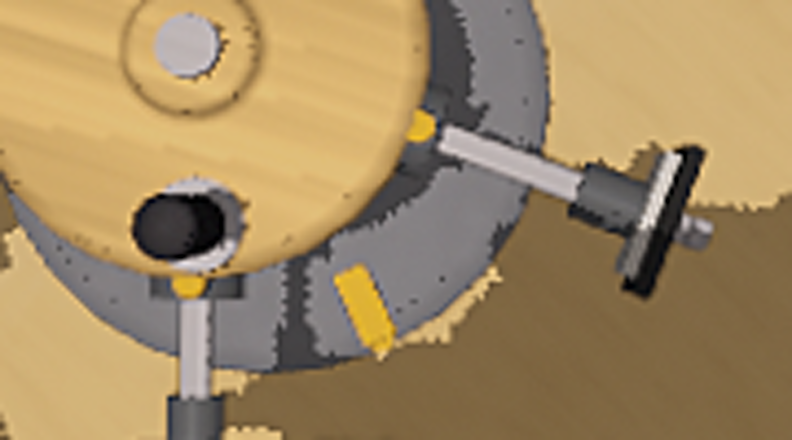

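The crop shows the post top at (160,228), the brass stripe from (350,270) to (382,350), and the hook shank running from (440,138) to the lip at (697,232).

Run:
```python
from h import *
import pickle
c,im=pickle.load(open("pics/w1.pkl","rb"))
f=lambda x,y,z:onz(c,235+x/4.4,85+y/4.4,z,True)[:2]
hub=f(187,44,152)
for n,p in [("post",f(160,226,191)),("bi",f(350,270,14)),("bo",f(384,346,14)),("sh0",f(440,138,135)),("sh1",f(580,184,135)),("lip",f(697,232,139))]:
    d=p-hub; print(n,p.round(1),np.hypot(*d).round(1),np.arctan2(d[1],d[0]).round(3))
print(hub, f(580,184,135)-f(440,138,135))
s=state(); print(s['ee_pos'],R.from_quat(s['eef_rot']).as_matrix().round(3).tolist(),s['qvel'].round(3))
```

```text
post [525.  344.3] 34.2 -2.612
bi [522.8 316.6] 55.0 -2.185
bo [509.  298.5] 77.9 -2.196
sh0 [561.8 311.4] 50.7 -1.427
sh1 [567.5 282.9] 79.8 -1.408
lip [570.7 258.5] 104.4 -1.415
[554.53316719 361.59358199] [  5.66553253 -28.49345665]
[485.53720511 276.25962102 321.20964886] [[0.876, 0.481, -0.016], [0.481, -0.876, 0.023], [-0.002, -0.028, -1.0]] [-0.011 -0.026 -0.013  0.     0.001 -0.001]
```

The measurements agree with the given sizes: post radius 34.2 mm, post to hook 1.197 rad, turret about 0.78. I'll move over the post first.

Emit:
{"name": "move_arm", "arguments": {
  "steps": [0,30,-16,10,0,0,30,-16,20,0,0,8,-4,20,0,0,0,0,0,0,0,0,0,0,0]
}}

```text
time: 2.65
ee_pos: [534.1, 327.4, 273.4]
eef_rot: [0.965, 0.262, -0.006, -0.02]
wrist_force: [0.1, -0.4, 0.3]
finger_gap: 85.5
finger_force: 0.0
```

Run:
```python
from h import *
s=state(); M=R.from_quat(s['eef_rot']).as_matrix(); p=s['ee_pos']; print(p,M.round(3).tolist(),s['joint_positions'].round(3))
print("to post tool", (M.T@(np.array([525,344.3,162])-p)).round(1), "phi",np.arctan2(M[1,0],M[0,0]))
```

```text
[534.12776613 327.38893001 273.4360378 ] [[0.863, 0.505, -0.023], [0.505, -0.862, 0.035], [-0.002, -0.042, -0.999]] [0.528 0.431 0.227 1.368 0.042 3.141]
to post tool [  0.9 -14.5 112.1] phi 0.5294448160319701
```

Joint 6 is sitting at its limit, and that causes the tilt. I'll flip the tool half a turn, since the grasp is the same either way.

Emit:
{"name": "move_arm", "arguments": {
  "steps": [0,0,0,0,-8.5,0,0,0,0,-8.5,0,0,0,0,-8.5,0,0,0,0,-8.5,0,0,0,0,-8.5,0,0,0,0,-8.5,0,0,0,0,-8.5,0,0,0,0,-8.5,0,0,0,0,-8.5,0,0,0,0,-8.5,0,0,0,0,-8.5,0,0,0,0,-8.5]
}}

```text
time: 3.85
ee_pos: [534.8, 327.8, 275.7]
eef_rot: [0.401, 0.916, 0.013, -0.016]
wrist_force: [0.3, -0.8, 0.0]
finger_gap: 85.1
finger_force: 0.0
```

Emit:
{"name": "move_arm", "arguments": {
  "steps": [0,0,0,0,-8.5,0,0,0,0,-8.5,0,0,0,0,-8.5,0,0,0,0,-8.5,0,0,0,0,-8.5,0,0,0,0,-8.5,0,0,0,0,-8.5,0,0,0,0,-8.5,0,0,0,0,-8.5,0,0,0,0,-1,0,0,0,0,0]
}}

```text
time: 4.95
ee_pos: [535.0, 328.2, 274.8]
eef_rot: [-0.256, 0.966, 0.02, -0.005]
wrist_force: [-0.1, -0.1, 1.4]
finger_gap: 85.5
finger_force: 0.0
```

```bash
cat > st.py <<'E'
from h import *
import sys
t=np.array([float(a) for a in sys.argv[1:4]])
s=state(); M=R.from_quat(s['eef_rot']).as_matrix(); p=s['ee_pos']; print(p.round(2),M.round(3).tolist(),s['joint_positions'].round(3),s['wrist_force'].round(2),s['finger_gap'])
print("to target in tool", (M.T@(t-p)).round(1), "phi",np.arctan2(M[1,0],M[0,0])%(2*np.pi))
E
python3 st.py 525 344.3 162
```

```text
[535.   328.2  274.79] [[-0.869, -0.495, -0.02], [-0.496, 0.868, 0.037], [-0.001, 0.042, -0.999]] [0.529 0.43  0.229 1.368 0.042 0.01 ] [-0.12 -0.09  1.43] 85.4741921712695
to target in tool [  0.8  14.2 113.5] phi 3.660118931030821
```

Emit:
{"name": "move_arm", "arguments": {
  "steps": [0,0.8,14.2,0,0,0,0,0,33,0,0,0,0,40,0,0,0,0,40,0,0,0,0,0,0,0,0,0,0,0]
}}

```text
time: 5.55
ee_pos: [524.1, 345.0, 161.0]
eef_rot: [-0.258, 0.966, 0.02, -0.007]
wrist_force: [1.0, -0.6, 1.5]
finger_gap: 85.6
finger_force: 0.0
```

```bash
python3 st.py 525 344.3 162
python3 - <<'E'
from h import *
im=imaging.snapshot("wrist");c=imaging.get_calibration("wrist");cv2.imwrite("pics/w2.png",im[:,:,::-1]); print(proj(c,[525,344.3,191],True))
E
```

```text
[524.13 345.04 161.03] [[-0.867, -0.498, -0.023], [-0.498, 0.866, 0.036], [0.002, 0.042, -0.999]] [ 0.561  0.469 -0.004  1.098  0.042  0.039] [ 1.02 -0.64  1.52] 85.62380630464249
to target in tool [-0.4 -1.  -1. ] phi 3.6630428674751956
[321.80339427 337.06340255]
```

View pics/w2.png

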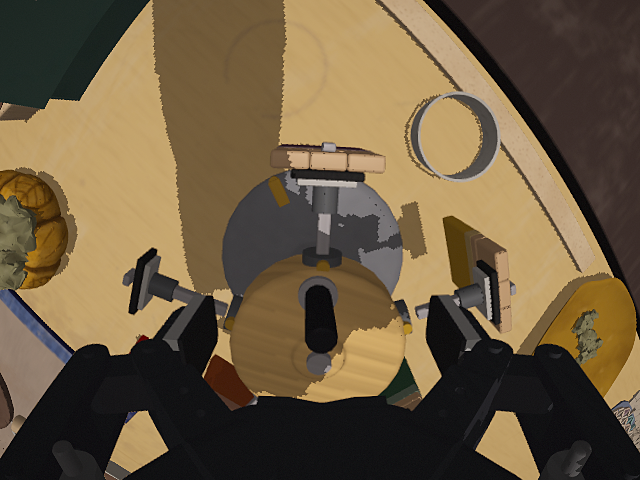

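The post top at (320,337) is where it was predicted, centred between the open fingers. The empty hook is at the left, at (150,280). I'll close on the post and lead it round.

Emit:
{"name": "move_arm", "arguments": {
  "newtons": 40,
  "steps": [1,0,0,0,0,1,0,0,0,0,1,0,0,0,0,1,0,0,0,0,1,0,0,0,0,1,0,0,0,0,1,0,0,0,0,1,0,0,0,0,1,0,0,0,0,1,0,0,0,0]
}}

```text
time: 6.6
ee_pos: [525.1, 344.8, 161.2]
eef_rot: [-0.258, 0.966, 0.02, -0.005]
wrist_force: [-0.8, 1.7, 5.2]
finger_gap: 10.7
finger_force: 39.2
```

Emit:
{"name": "move_arm", "arguments": {
  "steps": [1,0,2.64,0,4.45,1,0,2.64,0,4.45,1,0,2.64,0,4.45,1,0,2.64,0,4.45,1,0,2.64,0,4.45,1,0,2.64,0,4.45,1,0,2.64,0,4.45,1,0,2.64,0,4.45,1,0,2.64,0,4.45,1,0,2.64,0,4.45,1,0,0,0,0,1,0,0,0,0]
}}

```text
time: 7.8
ee_pos: [520.7, 368.7, 161.3]
eef_rot: [0.127, 0.992, 0.015, -0.013]
wrist_force: [1.1, -3.9, 2.1]
finger_gap: 11.2
finger_force: 39.2
```

```bash
python3 st.py 521.5 370 162;  python3 - <<'E'
from m import *
import pickle
c=imaging.get_calibration("wrist"); im=imaging.snapshot("wrist"); pickle.dump((c,im),open("pics/w3.pkl","wb"));cv2.imwrite("pics/w3.png",im[:,:,::-1])
E
```

```text
[520.66 368.75 161.28] [[-0.968, 0.252, -0.022], [0.251, 0.967, 0.034], [0.029, 0.027, -0.999]] [0.596 0.486 0.025 1.109 0.04  0.85 ] [ 1.12 -3.87  2.15] 11.177254942108695
to target in tool [-0.5  1.4 -0.7] phi 2.887821860570397
```

View pics/w3.png

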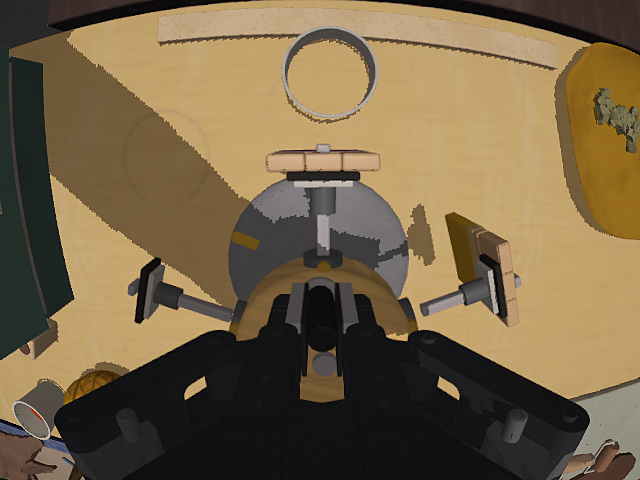

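The brass mark is at (245,241), and the hook at the left points near it but is still about 0.04 rad short. I'll nudge it, release, rise and measure again.

Emit:
{"name": "move_arm", "arguments": {
  "steps": [1,0,1.4,0,2,1,0,0,0,0,1,0,0,0,0,0,0,0,0,0,0,0,0,0,0,0,0,0,0,0,0,0,0,0,0,0,0,0,-30,0,0,0,0,-50,0,0,0,0,-40,0,0,40,0,-40,0,0,0,0,0,0]
}}

```text
time: 9.05
ee_pos: [489.6, 378.3, 325.1]
eef_rot: [0.143, 0.989, 0.021, -0.01]
wrist_force: [0.5, -0.4, 1.1]
finger_gap: 85.6
finger_force: 0.0
```

```bash
python3 st.py 521.5 370 162;  python3 - <<'E'
from m import *
import pickle
c=imaging.get_calibration("wrist"); im=imaging.snapshot("wrist"); pickle.dump((c,im),open("pics/w4.pkl","wb"))
u=proj(c,[554.5,361.6,152],True); v=proj(c,[493,276,137],True); print(u,v)
x0,y0=(np.minimum(u,v)-45).astype(int).clip(0); x1,y1=(np.maximum(u,v)+45).astype(int); print(x0,y0,x1,y1)
cr=im[y0:y1,x0:x1]; k=min(800/cr.shape[1],600/cr.shape[0]);k=min(k,4);print(k)
cv2.imwrite("pics/w4z.png",cv2.resize(cr,None,fx=k,fy=k,interpolation=cv2.INTER_CUBIC)[:,:,::-1])
E
```

```text
[489.62 378.33 325.08] [[-0.959, 0.284, -0.015], [0.283, 0.958, 0.044], [0.027, 0.038, -0.999]] [0.635 0.403 0.314 1.468 0.044 0.923] [ 0.48 -0.44  1.08] 85.63953191768155
to target in tool [-37.3  -5.1 162.1] phi 2.854792911852187
[317.10075077 290.91772436] [211.74840974 250.93741723]
166 205 362 335
4
```

View pics/w4z.png

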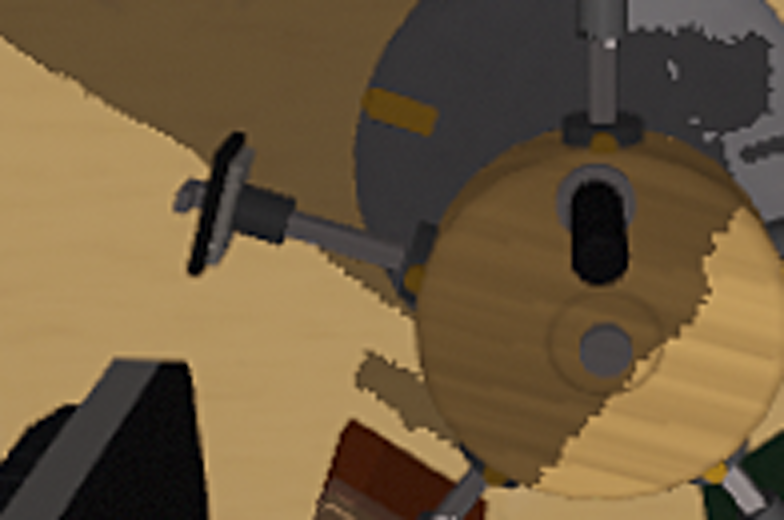

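The crop shows the screw at (606,350), the post top at (600,256), the brass stripe from (365,100) to (438,122), and the shank from (405,254) to (290,222) with the lip at (188,196).

Run:
```python
from h import *
import pickle
c,im=pickle.load(open("pics/w4.pkl","rb"))
f=lambda x,y,z:onz(c,166+(x+.5)/4-.5,205+(y+.5)/4-.5,z,True)[:2]
hub=f(606,350,152);print(hub)
for hub in (hub,np.array([554.5,361.6])):
  for n,p in [("post",f(600,256,191)),("b",f(402,111,14)),("sh0",f(405,254,135)),("sh1",f(290,219,135)),("lip",f(188,196,140)),("padtop",f(217,205,144)),("padedge1",f(240,137,147)),("padedge2",f(196,272,147))]:
    d=p-hub; print(n,p.round(1),np.hypot(*d).round(1),np.arctan2(d[1],d[0]).round(3))
```

```text
[555.66841154 361.27277087]
post [519.7 369.7] 36.9 2.911
b [516.2 309.7] 65.0 -2.223
sh0 [525. 321.] 50.6 -2.221
sh1 [508.8 297.3] 79.3 -2.203
lip [495.1 276.9] 103.9 -2.194
padtop [498.3 284.3] 96.0 -2.211
padedge1 [484.  296.2] 96.8 -2.404
padedge2 [511.5 274.4] 97.5 -2.041
post [519.7 369.7] 35.7 2.912
b [516.2 309.7] 64.5 -2.206
sh0 [525. 321.] 50.2 -2.198
sh1 [508.8 297.3] 78.9 -2.189
lip [495.1 276.9] 103.4 -2.183
padtop [498.3 284.3] 95.6 -2.199
padedge1 [484.  296.2] 96.2 -2.394
padedge2 [511.5 274.4] 97.2 -2.029
```

The hook lies along -2.195 rad and the brass mark at about -2.20, so it is aligned. The pad face is about 97 mm and the lip tip about 104 mm from the axis. On to the stand.

Emit:
{"name": "move_arm", "arguments": {
  "steps": [0,-22.4,-40,3,0,0,-22.4,-40,3,0,0,-22.4,-40,3,0,0,-22.4,-40,3,0,0,-22.4,-40,3,0,0,-22.4,-40,3,0,0,-22.4,-40,3,0,0,-22.4,-40,3,0,0,-22.4,-40,3,0,0,-22.4,-40,3,0,0,-22.4,-40,3,0,0,0,0,0,0]
}}

```text
time: 10.3
ee_pos: [599.9, -120.1, 261.8]
eef_rot: [0.148, 0.989, 0.016, -0.015]
wrist_force: [-0.7, 0.5, -0.0]
finger_gap: 85.4
finger_force: 0.0
```

```bash
python3 st.py 532 -92 54;  python3 - <<'E'
from m import *
import pickle
c=imaging.get_calibration("wrist"); im=imaging.snapshot("wrist"); pickle.dump((c,im),open("pics/w5.pkl","wb"))
v=proj(c,[532,-92,60],True); print(v)
x0,y0=(v-70).astype(int).clip(0); cr=im[y0:y0+140,x0:x0+140]; print(x0,y0)
cv2.imwrite("pics/w5z.png",cv2.resize(cr,None,fx=4,fy=4,interpolation=cv2.INTER_CUBIC)[:,:,::-1])
E
```

```text
[ 599.9  -120.07  261.79] [[-0.956, 0.292, -0.024], [0.292, 0.956, 0.035], [0.034, 0.026, -0.999]] [-0.213  0.429  0.194  1.366  0.029  0.083] [-0.65  0.51 -0.05] 85.42922110301434
to target in tool [ 66.1   1.5 210.2] phi 2.8455755600269823
[323.56750966 136.96158445]
253 66
```

View pics/w5z.png

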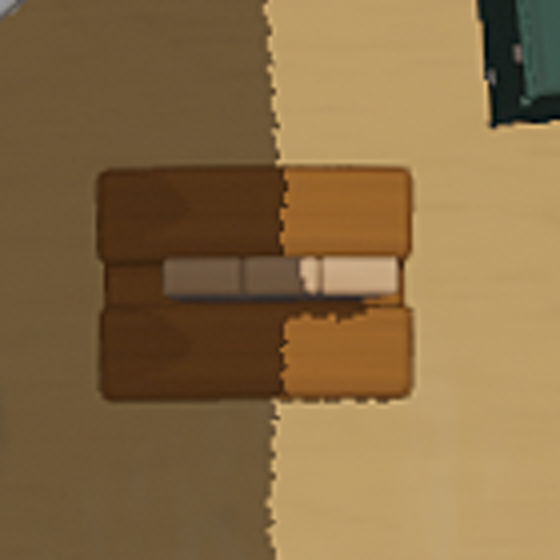

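The crop shows the tile's top as a rectangle from (162,258) to (398,295), lying level in the tool frame, inside the stand outline from (98,168) to (412,400).

Run:
```python
from h import *
import pickle
c,im=pickle.load(open("pics/w5.pkl","rb"))
f=lambda x,y,z:onz(c,253+(x+.5)/4-.5,66+(y+.5)/4-.5,z,True)[:2]
P=[f(*q,92) for q in [(162,259),(398,257),(398,294),(162,297)]]
l=(P[0]+P[3])/2; r=(P[1]+P[2])/2; print(P,"w",np.linalg.norm(r-l),"t",np.linalg.norm(P[0]-P[3]),"ctr",(l+r)/2,"ydir",np.arctan2(*(l-r)[::-1]),np.arctan2(*(r-l)[::-1]))
S=[f(*q,30) for q in [(98,169),(412,167),(412,400),(100,401)]]; print("stand",np.mean(S,0),np.linalg.norm(S[0]-S[1]),np.linalg.norm(S[1]-S[2]),np.arctan2(*(S[1]-S[0])[::-1]))
s=state(); M=R.from_quat(s['eef_rot']).as_matrix(); t=np.array([*((l+r)/2),56]); print((M.T@(t-s['ee_pos'])).round(1))
```

```text
[array([ 519.48181955, -115.75668014]), array([533.39893592, -68.49103869]), array([540.91345975, -70.74465606]), array([ 527.14115832, -118.13850087])] w 49.3130869956992 t 8.021130863088617 ctr [530.23384338 -93.28271894] ydir -1.8553730369946122 1.2862196165951811
stand [528.94799298 -97.41424847] 78.41845470265604 59.324058867302995 1.2802000482091216
[ 66.   -3.  208.8]
```

Emit:
{"name": "move_arm", "arguments": {
  "steps": [0,33,-1.5,20,-0.5,0,33,-1.5,30,0,0,0,0,40,0,0,0,0,40,0,0,0,0,0,0,0,0,0,0,0]
}}

```text
time: 10.95
ee_pos: [532.1, -93.2, 137.0]
eef_rot: [0.139, 0.99, 0.017, -0.014]
wrist_force: [0.8, -0.1, 1.3]
finger_gap: 85.5
finger_force: 0.0
```

```bash
python3 st.py 530.2 -93.3 54
```

```text
[532.1  -93.21 136.96] [[-0.961, 0.277, -0.024], [0.276, 0.961, 0.037], [0.033, 0.029, -0.999]] [-0.192  0.364 -0.243  0.994  0.032  0.087] [ 0.79 -0.08  1.25] 85.50815754574279
to target in tool [-0.9 -3.  82.9] phi 2.862138069939182
```

Emit:
{"name": "move_arm", "arguments": {
  "newtons": 50,
  "steps": [0,-0.9,-3,30,0.4,0,0,0,30,0,0,0,0,23,0,0,0,0,0,0,0.6,0,0,0,0,1,0,0,0,0,1,0,0,0,0,1,0,0,0,0,1,0,0,0,0,1,0,0,0,0,1,0,0,0,0]
}}

```text
time: 12.05
ee_pos: [533.2, -94.7, 56.4]
eef_rot: [0.144, 0.989, 0.016, -0.011]
wrist_force: [0.0, 0.3, 6.2]
finger_gap: 49.1
finger_force: 50.8
```

```bash
python3 st.py 530.2 -93.3 54
```

```text
[533.17 -94.75  56.37] [[-0.959, 0.284, -0.017], [0.284, 0.958, 0.035], [0.026, 0.029, -0.999]] [-0.194  0.436 -0.365  0.793  0.031  0.093] [0.04 0.26 6.24] 49.12612946652187
to target in tool [3.2 0.5 2.5] phi 2.8538683206523916
```

The fingers stopped at 49.1 mm, so the tile is gripped. Lift it straight up.

Emit:
{"name": "move_arm", "arguments": {
  "steps": [1,0.3,0.3,-10,0,1,0.5,0.6,-20,0,1,0.8,0.9,-30,0,1,1.3,1.5,-50,0,1,1.3,1.5,-50,0,1,1.3,1.5,-50,0,1,0.5,0.6,-20,0,1,0,0,0,0,1,0,0,0,0]
}}

```text
time: 12.95
ee_pos: [532.1, -94.4, 284.5]
eef_rot: [0.144, 0.989, 0.016, -0.013]
wrist_force: [-0.9, 0.2, -1.4]
finger_gap: 48.9
finger_force: 52.4
```

```bash
python3 st.py 460 230 290
python3 - <<'E'
from m import *
import pickle
c=imaging.get_calibration("wrist"); im=imaging.snapshot("wrist"); pickle.dump((c,im),open("pics/w6.pkl","wb"));s=state();M=R.from_quat(s['eef_rot']).as_matrix()
# clay top / where would the tile top centre project (35 above TCP)
for x in (0,3): print(proj(c,s['ee_pos']+M@[x,25,-36],True),proj(c,s['ee_pos']+M@[x,-25,-36],True))
W=np.array(c['world_from_camera']);print("cam in tool",(M.T@(W[:3,3]-s['ee_pos'])).round(1))
for v in (235,245,255,262,270,280,290,300,310,320,330,340): print(v,[tuple(int(q) for q in im[v,u]) for u in (280,321,340,350)])
E
```

```text
[532.06 -94.4  284.46] [[-0.958, 0.285, -0.021], [0.284, 0.958, 0.036], [0.03, 0.029, -0.999]] [-0.194  0.292  0.044  1.35   0.031  0.094] [-0.9   0.19 -1.42] 48.865761620209824
to target in tool [161.3 290.5   7.6] phi 2.853828911540006
[394.61327893 346.87559692] [248.68392122 346.82436247]
[395.39609515 339.55373747] [247.91300454 339.50098803]
cam in tool [ 7.030e+01 -1.000e-01 -1.425e+02]
235 [(122, 98, 63), (123, 99, 63), (121, 95, 60), (123, 98, 64)]
245 [(123, 99, 64), (124, 100, 64), (205, 173, 116), (206, 176, 121)]
255 [(129, 102, 63), (128, 104, 64), (214, 180, 120), (215, 182, 126)]
262 [(11, 34, 60), (6, 35, 60), (10, 35, 61), (11, 34, 60)]
270 [(7, 34, 61), (6, 34, 60), (9, 34, 61), (12, 34, 61)]
280 [(9, 34, 61), (7, 35, 61), (9, 34, 61), (7, 34, 60)]
290 [(47, 61, 77), (46, 60, 75), (45, 60, 74), (48, 62, 77)]
300 [(97, 74, 55), (116, 90, 65), (116, 90, 66), (94, 72, 51)]
310 [(94, 72, 52), (117, 91, 66), (119, 92, 68), (94, 73, 53)]
320 [(95, 73, 52), (210, 178, 119), (207, 176, 123), (94, 73, 52)]
330 [(116, 90, 66), (114, 88, 64), (116, 90, 65), (115, 90, 65)]
340 [(116, 90, 65), (117, 91, 65), (117, 91, 66), (117, 89, 66)]
```

Run:
```python
from m import *
import pickle
c,im=pickle.load(open("pics/w6.pkl","rb"));s=state();M=R.from_quat(s['eef_rot']).as_matrix();p=s['ee_pos']
g=im.astype(int).sum(2)
for u in (265,280,365,380): 
    d=np.diff(g[250:375,u]); i=[(250+k+1,int(d[k])) for k in np.where(abs(d)>25)[0]]; print(u,i)
for v in (338,345):
    d=np.diff(g[v,220:430]); print(v,[(220+k+1,int(d[k])) for k in np.where(abs(d)>25)[0]])
def loc(u,v,zt):  # tool-frame point on plane z_tool=zt
    o,d=ray(c,u,v,True); o=M.T@(o-p); d=M.T@d; return (o+d*(zt-o[2])/d[2]).round(1)
for v in range(322,370,4): print(v,loc(321,v,-36))
print("bottom",loc(321,259,44))
```

```text
265 [(np.int64(280), -46), (np.int64(281), -49), (np.int64(282), -50), (np.int64(283), -44), (np.int64(284), 78), (np.int64(291), 27), (np.int64(298), 30), (np.int64(299), -28), (np.int64(300), -28), (np.int64(347), -108), (np.int64(348), 41), (np.int64(349), 78), (np.int64(362), -32), (np.int64(363), 28)]
280 [(np.int64(257), -146), (np.int64(258), -50), (np.int64(284), 86), (np.int64(298), 30), (np.int64(300), -30), (np.int64(347), 81), (np.int64(348), -120), (np.int64(349), -113), (np.int64(350), 141), (np.int64(351), 26)]
365 [(np.int64(257), -437), (np.int64(258), 28), (np.int64(284), 62), (np.int64(291), 26), (np.int64(297), 28), (np.int64(298), 26), (np.int64(346), -31), (np.int64(347), 136), (np.int64(348), 69), (np.int64(362), -64), (np.int64(364), -165), (np.int64(366), 28), (np.int64(373), 190)]
380 [(np.int64(266), -69), (np.int64(267), -159), (np.int64(270), -40), (np.int64(271), 53), (np.int64(272), -44), (np.int64(280), 126), (np.int64(281), 172), (np.int64(286), -141), (np.int64(288), -118), (np.int64(289), -113), (np.int64(291), 27), (np.int64(297), 26), (np.int64(29
[... 176 characters left out ...]
4(246), -27), (np.int64(249), 177), (np.int64(250), 68), (np.int64(297), -28), (np.int64(346), -28), (np.int64(347), 40), (np.int64(393), -28), (np.int64(394), -93), (np.int64(395), -123), (np.int64(427), 81)]
345 [(np.int64(250), 92), (np.int64(251), 108), (np.int64(252), 43), (np.int64(297), 34), (np.int64(299), -32), (np.int64(391), -46), (np.int64(393), -108), (np.int64(394), -70)]
322 [ 10.3  -0.2 -36. ]
326 [  8.8  -0.2 -36. ]
330 [  7.3  -0.2 -36. ]
334 [  5.7  -0.2 -36. ]
338 [  4.1  -0.2 -36. ]
342 [  2.5  -0.2 -36. ]
346 [  0.9  -0.2 -36. ]
350 [ -0.7  -0.2 -36. ]
354 [ -2.4  -0.2 -36. ]
358 [ -4.1  -0.2 -36. ]
362 [ -5.8  -0.2 -36. ]
366 [ -7.5  -0.2 -36. ]
bottom [ 3.7 -0.3 44. ]
```

The tile is held with its hole near tool (3.4, 0, -20). I'll carry it to a point 150 mm out on the hook's line and rotate it square to the hook.

Emit:
{"name": "move_arm", "arguments": {
  "steps": [1,19.5,38.2,-3,0,1,19.5,38.2,-3,0,1,19.5,38.2,1,0,1,19.5,38.2,1,0,1,19.5,38.2,1,0,1,19.5,38.2,1,0,1,19.5,38.2,1,0,1,19.5,38.2,1,0,1,0,0,0,-7,1,0,0,0,-7,1,0,0,0,-7,1,0,0,0,-7]
}}

```text
time: 14.2
ee_pos: [468.2, 242.4, 295.2]
eef_rot: [-0.103, 0.994, 0.018, -0.011]
wrist_force: [-0.6, 0.1, -0.7]
finger_gap: 49.2
finger_force: 52.5
```

Emit:
{"name": "move_arm", "arguments": {
  "steps": [1,0,0,0,-7,1,0,0,0,-7,1,0,0,0,-7,1,0,0,0,-7,1,0,0,0,-7,1,0,0,0,-7,1,0,0,0,0,1,0,0,0,0]
}}

```text
time: 15.0
ee_pos: [468.8, 242.3, 296.1]
eef_rot: [-0.449, 0.893, 0.021, -0.003]
wrist_force: [0.2, 0.1, -0.9]
finger_gap: 49.3
finger_force: 52.5
```

```bash
python3 st.py 468.9 243.2 118
python3 - <<'E'
from h import *
s=state(); print(s['moment'],s['finger_force'])
E
```

```text
[468.84 242.33 296.09] [[-0.597, -0.802, -0.025], [-0.802, 0.596, 0.035], [-0.013, 0.04, -0.999]] [ 0.452  0.252  0.018  1.344  0.042 -0.48 ] [ 0.19  0.09 -0.9 ] 49.29954560291291
to target in tool [  1.6  -6.7 178. ] phi 4.072249572518944
[-0.05140613 -0.03726155  0.01707659] 52.492978535592556
```

Emit:
{"name": "move_arm", "arguments": {
  "steps": [1,1.6,-6.7,40,-0.9,1,0,0,46,0,1,0,0,46,0,1,0,0,30,0,1,0,0,14,0,1,0,0,0,0,1,0,0,0,0,1,0,0,0,0]
}}

```text
time: 15.8
ee_pos: [471.2, 244.3, 122.7]
eef_rot: [-0.457, 0.889, 0.021, -0.0]
wrist_force: [0.3, -0.4, -0.4]
finger_gap: 49.0
finger_force: 52.5
```

```bash
python3 st.py 468.9 243.2 118
python3 - <<'E'
from m import *
import pickle
c=imaging.get_calibration("wrist"); im=imaging.snapshot("wrist"); s=state(); pickle.dump((c,im,s),open("pics/w7.pkl","wb"))
d=np.array([np.cos(-2.195),np.sin(-2.195),0]); h=np.array([555,361.4,135.])
for r,z in ((104,9),(97,12)): print(r,proj(c,h+d*r+[0,0,z],True))
cr=im[270:440,215:430]; cv2.imwrite("pics/w7z.png",cv2.resize(cr,None,fx=3.5,fy=3.5,interpolation=cv2.INTER_CUBIC)[:,:,::-1])
E
```

```text
[471.24 244.27 122.69] [[-0.583, -0.812, -0.02], [-0.812, 0.582, 0.037], [-0.019, 0.038, -0.999]] [ 0.453  0.341 -0.321  0.911  0.042 -0.496] [ 0.28 -0.42 -0.36] 49.009206382209975
to target in tool [2.3 1.1 4.7] phi 4.089898962988595
104 [323.65467612 408.22168602]
97 [323.85509831 424.11396218]
```

View pics/w7z.png

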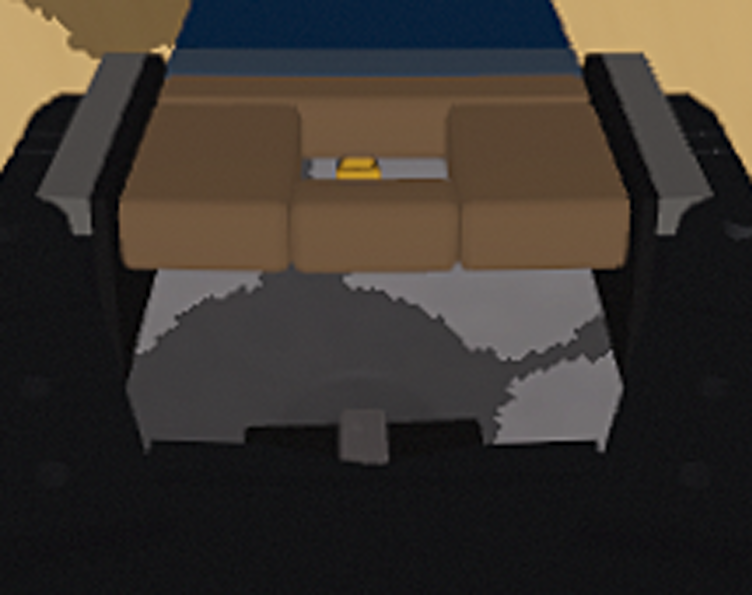

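The crop shows the tile's top from x=120 to 630 with its centre at 375. Beyond it are the hook's lip at x 340 to 388, rows 410 to 463, and the pad from x=245 to 485. The brass mark shows through the hole. I'll compute the lateral offset.

Run:
```python
from h import *
import pickle
c,im,s=pickle.load(open("pics/w7.pkl","rb"));M=R.from_quat(s['eef_rot']).as_matrix();p=s['ee_pos']
f=lambda x,y,z:onz(c,215+(x+.5)/3.5-.5,270+(y+.5)/3.5-.5,z,True)
d=np.array([np.cos(-2.195),np.sin(-2.195),0]);n=np.array([-d[1],d[0],0]); h=np.array([555,361.4,135.])
g=lambda n_,P:print(n_,P.round(1),"tool",(M.T@(P-p)).round(1),"hook r,y",((P-h)@d).round(1),((P-h)@n).round(1))
g("lip bottom outer",f(364,410,132)); g("lip top",f(364,450,144))
g("brass centre",f(358,160,14))
g("pad l",f(245,430,127)); g("pad r",f(485,421,127))
zt=p[2]+36
for q in [(121,265),(629,268),(126,205),(624,200)]: g("tile top",f(*q,zt))
```

```text
lip bottom outer [494.3 274.1 132. ] tool [-37.8  -0.9  -8.5] hook r,y 106.3 1.7
lip top [492.4 270.9 144. ] tool [-34.2  -0.8 -20.5] hook r,y 110.0 2.1
brass centre [509.1 298.8  14. ] tool [-64.1  -3.  110.1] hook r,y 77.6 -0.7
pad l [511.7 271.1 127. ] tool [-45.3 -17.   -3.9] hook r,y 98.6 17.6
pad r [485.  289.4 127. ] tool [-44.6  15.4  -2.7] hook r,y 99.3 -14.7
tile top [489.8 226.8 158.8] tool [  2.8 -23.8 -37. ] hook r,y 147.3 25.8
tile top [450.9 256.7 158.8] tool [  1.2  25.1 -35.1] hook r,y 145.8 -23.2
tile top [485.  221.9 158.8] tool [  9.6 -22.7 -37.1] hook r,y 154.1 24.7
tile top [447.3 249.5 158.8] tool [  9.1  23.9 -35.3] hook r,y 153.7 -22.0
```

The tile sits 1.5 mm off the hook's line in tool y. At the hole, its back face is about 45 mm from the pad. I'll correct the offset and height, then approach to just short of the lip.

Emit:
{"name": "move_arm", "arguments": {
  "steps": [1,0,-1.5,4.7,0,1,0,0,0,0,1,-15,0,0.3,0,1,-15,0,0.3,0,1,0,0,0,0,1,0,0,0,0,1,0,0,0,0]
}}

```text
time: 16.55
ee_pos: [488.1, 266.8, 116.5]
eef_rot: [-0.457, 0.889, 0.021, -0.002]
wrist_force: [-0.3, 0.2, -0.6]
finger_gap: 49.3
finger_force: 52.5
```

```bash
python3 st.py 488.8 268.6 118
python3 - <<'E'
from h import *
import pickle
z=[]
for i in range(4):
    c=imaging.get_calibration("wrist"); im=imaging.snapshot("wrist"); s=state(); z.append(s['ee_pos'])
print(np.array(z).round(2).tolist()); pickle.dump((c,im,s),open("pics/w8.pkl","wb"))
M=R.from_quat(s['eef_rot']).as_matrix();p=s['ee_pos'];h=np.array([555,361.4,0])
# hole lip clearance: gray lip pixels columns through the picture
for v in (300,305,310,315,320,325,335,345,352,356,360): print(v,' '.join('%3d'%(im[v,u].astype(int).sum()//3) for u in range(290,352,3)))
E
```

```text
[488.09 266.84 116.49] [[-0.583, -0.812, -0.023], [-0.813, 0.582, 0.035], [-0.016, 0.039, -0.999]] [ 0.476  0.387 -0.264  0.923  0.042 -0.473] [-0.29  0.16 -0.61] 49.263748215973415
to target in tool [-1.9  0.5 -1.5] phi 4.090318261971296
[[488.14, 266.82, 116.52], [488.23, 266.9, 116.62], [488.35, 266.97, 116.62], [488.47, 267.07, 116.68]]
300  69  69  68  72  85  83  84  84  84  84  84  85  84  84  85  84  85  84  66  69  68
305  67  68  67  64  84  85  85  85  85  85  85  84  86  85  85  85  86  82  66  67  67
310  68  67  68  64  85  85  85  84  85  85  84  85  84  85  85  84  85  82  65  67  67
315  68  67  66  62  65 107 104 104 104 104 104 105 104 104 105 105 106 100  63  66  68
320  67  68  66  60  58  52  59  57 106 120 121 122 121 121 118 117 117 119  60  68  68
325  68  67  66  66  67  68  68  69  68  68  68  68  69  68  68  68  68  69  64  66  66
335  84  84  80  78  85  85  85  85  85  85  85  85  85  83  84  84  85  84  82  81  84
345  84  84  80  74  85  82  83  83  84  84  83  84  83  84  84  85  84  84  74  78  82
352  11  13  15  14  14  14  13  11  70  66  65  66  65  21  13  15  13  16  15  13  17
356  17  15  14  14  16  19  14  15  69  66  65  66  65  28  15  15  16  13  12  14  15
360  10  13  13  14  19  14  13  14  82  81  81  80  81  49  16  16  14  15  13  16  14
```

Run:
```python
from h import *
import pickle
c,im,s=pickle.load(open("pics/w8.pkl","rb"));M=R.from_quat(s['eef_rot']).as_matrix();p=s['ee_pos'];h=np.array([555,361.4,0]);d=np.array([np.cos(-2.195),np.sin(-2.195),0])
g=im.astype(int).sum(2)//3
print(g[340:375,320].tolist()); print(g[340:375,334].tolist()); print(g[310:330,330].tolist())
for v in (357,358,359):
  for z in (141,144,147): P=onz(c,321.5,v,z,True); print(v,z,((P-h)@d).round(1),(M.T@(P-p)).round(1))
P=onz(c,322,348.5,p[2]+36,True); print("tile top back edge",((P-h)@d).round(1),(M.T@(P-p)).round(1))
```

```text
[85, 84, 84, 84, 84, 83, 83, 76, 66, 65, 65, 65, 65, 67, 64, 66, 65, 65, 75, 82, 81, 81, 81, 81, 83, 77, 32, 10, 16, 13, 16, 17, 16, 10, 16]
[84, 84, 84, 85, 83, 84, 82, 74, 55, 32, 11, 15, 15, 15, 16, 14, 15, 15, 14, 16, 13, 11, 15, 12, 14, 14, 14, 12, 15, 15, 13, 14, 13, 13, 17]
[86, 83, 85, 81, 79, 104, 123, 120, 120, 121, 119, 57, 65, 68, 68, 69, 68, 72, 77, 81]
357 141 105.5 [-10.3   0.3 -24.2]
357 144 107.7 [ -8.2   0.3 -27.2]
357 147 109.8 [ -6.1   0.3 -30.2]
358 141 105.0 [-10.8   0.3 -24.2]
358 144 107.2 [ -8.7   0.3 -27.2]
358 147 109.4 [ -6.6   0.3 -30.2]
359 141 104.6 [-11.3   0.3 -24.1]
359 144 106.7 [ -9.1   0.3 -27.2]
359 147 108.9 [ -7.    0.3 -30.2]
tile top back edge 117.4 [  1.4   0.5 -36. ]
```

The lip's top spans r ≈ 103 to 107, which agrees with the earlier view. I'll raise the tile 1.3 mm, pass the lip, then feel for the pad.

Emit:
{"name": "move_arm", "arguments": {
  "steps": [1,0,0,-1.3,0,1,-4,0,0.1,0,1,-4,0,0.1,0,1,-4,0,0.1,0,1,0,0,0,0,1,0,0,0,0,1,0,0,0,0]
}}

```text
time: 17.45
ee_pos: [495.7, 277.2, 117.7]
eef_rot: [-0.457, 0.889, 0.021, -0.002]
wrist_force: [0.2, -0.4, -0.6]
finger_gap: 49.0
finger_force: 52.5
```

Emit:
{"name": "move_arm", "arguments": {
  "steps": [1,-2,0,0,0,1,-2,0,0,0,1,0,0,0,0,1,0,0,0,0,1,0,0,0,0]
}}

```text
time: 17.95
ee_pos: [497.6, 279.9, 117.6]
eef_rot: [-0.457, 0.889, 0.021, -0.002]
wrist_force: [-1.7, -3.2, -0.9]
finger_gap: 49.3
finger_force: 52.5
```

```bash
python3 st.py 488.8 268.6 118; python3 -c "
from rig import state;print(state()['moment'])"
```

```text
[497.64 279.88 117.64] [[-0.583, -0.812, -0.023], [-0.813, 0.582, 0.035], [-0.015, 0.039, -0.999]] [ 0.489  0.409 -0.225  0.94   0.042 -0.46 ] [-1.67 -3.17 -0.85] 49.31350380348183
to target in tool [14.3  0.6 -0.6] phi 4.090377365685633
[-0.5525245   0.33330968  0.0838483 ]
```

The pad was met as predicted, at 3.6 N. Press on in small steps.

Emit:
{"name": "move_arm", "arguments": {
  "steps": [1,-1,0,0,0,1,-1,0,0,0,1,-1,0,0,0,1,0,0,0,0,1,0,0,0,0]
}}

```text
time: 18.45
ee_pos: [499.3, 282.4, 117.6]
eef_rot: [-0.457, 0.889, 0.021, -0.002]
wrist_force: [-3.9, -4.8, -0.7]
finger_gap: 49.0
finger_force: 52.5
```

Emit:
{"name": "move_arm", "arguments": {
  "steps": [1,-1,0,0,0,1,-1,0,0,0,1,0,0,0,0,1,0,0,0,0]
}}

```text
time: 18.85
ee_pos: [500.1, 283.6, 117.6]
eef_rot: [-0.457, 0.889, 0.021, -0.003]
wrist_force: [-3.8, -5.4, -0.5]
finger_gap: 49.0
finger_force: 52.6
```

```bash
python3 st.py 488.8 268.6 118
python3 - <<'E'
from h import *
import pickle
c=imaging.get_calibration("wrist"); im=imaging.snapshot("wrist"); s=state(); pickle.dump((c,im,s),open("pics/w9.pkl","wb")); g=im.astype(int).sum(2)//3
for u in (312,317,320,323,330): print(u,g[295:372,u].tolist())
E
```

```text
[500.14 283.56 117.58] [[-0.583, -0.812, -0.023], [-0.813, 0.582, 0.034], [-0.014, 0.039, -0.999]] [ 0.493  0.416 -0.214  0.945  0.041 -0.456] [-3.84 -5.37 -0.5 ] 48.95510507340976
to target in tool [18.8  0.5 -0.7] phi 4.090379368988278
312 [68, 65, 66, 66, 65, 63, 63, 64, 65, 64, 70, 70, 70, 70, 69, 68, 70, 70, 72, 69, 56, 39, 31, 33, 29, 36, 68, 67, 66, 67, 69, 67, 71, 76, 80, 83, 84, 83, 85, 85, 84, 84, 85, 85, 85, 84, 84, 84, 83, 84, 84, 84, 75, 20, 24, 69, 102, 92, 45, 41, 43, 43, 41, 43, 42, 43, 41, 41, 42, 41, 42, 42, 42, 42, 42, 42, 40]
317 [68, 67, 65, 67, 68, 67, 66, 65, 66, 66, 68, 67, 67, 65, 72, 79, 82, 82, 82, 81, 81, 81, 79, 77, 84, 83, 62, 66, 68, 67, 68, 68, 71, 77, 82, 82, 83, 85, 84, 84, 84, 85, 85, 84, 86, 84, 83, 84, 84, 84, 85, 85, 74, 13, 34, 85, 100, 90, 37, 42, 45, 44, 44, 45, 44, 44, 45, 44, 44, 44, 44, 43, 44, 45, 43, 45, 44]
320 [61, 64, 66, 66, 66, 67, 66, 65, 66, 65, 66, 65, 67, 65, 73, 79, 82, 82, 83, 83, 81, 80, 78, 73, 83, 82, 62, 66, 66, 68, 68, 68, 72, 77, 82, 83, 83, 84, 84, 85, 85, 84, 84, 84, 84, 84, 83, 84, 83, 84, 84, 85, 74, 0, 46, 104, 97, 86, 36, 43, 44, 44, 43, 45, 44, 43, 45, 44, 44, 44, 43, 44, 45, 42, 44, 44, 43]
323 [66, 67, 65, 65, 66, 67, 66, 66, 65, 65, 67, 67, 65, 66, 74, 80, 82, 81, 81, 81, 80, 80, 79, 75, 83, 81, 63, 65, 66, 68, 68, 68, 71, 77, 82, 82, 83, 85, 84, 85, 85, 85, 85, 84, 84, 85, 84, 83, 83, 84, 83, 84, 74, 3, 45, 104, 96, 72, 39, 44, 45, 45, 45, 44, 45, 44, 45, 44, 46, 45, 45, 47, 45, 45, 44, 46, 45]
330 [67, 66, 73, 79, 84, 84, 86, 86, 85, 86, 85, 86, 86, 86, 86, 85, 86, 87, 84, 80, 56, 3, 9, 11, 7, 24, 72, 67, 68, 68, 68, 67, 71, 77, 82, 84, 84, 84, 84, 84, 85, 84, 84, 84, 84, 85, 85, 84, 84, 83, 84, 84, 69, 7, 56, 103, 95, 56, 38, 42, 42, 43, 42, 43, 42, 42, 43, 44, 42, 44, 43, 42, 43, 42, 43, 43, 43]
```

Emit:
{"name": "move_arm", "arguments": {
  "steps": [1,-0.8,0,0,0,1,-0.8,0,0,0,1,0,0,0,0,1,0,0,0,0]
}}

```text
time: 19.3
ee_pos: [500.8, 284.5, 117.6]
eef_rot: [-0.457, 0.889, 0.02, -0.003]
wrist_force: [-3.0, -6.0, 0.5]
finger_gap: 49.2
finger_force: 52.6
```

```bash
python3 st.py 488.8 268.6 118
python3 - <<'E'
from h import *
import pickle
d=np.array([np.cos(-2.195),np.sin(-2.195),0]);h=np.array([555,361.4,0])
c=imaging.get_calibration("wrist"); im=imaging.snapshot("wrist"); s=state(); pickle.dump((c,im,s),open("pics/w10.pkl","wb")); g=im.astype(int).sum(2)//3
for u in (317,320,323): print(u,g[300:332,u].tolist())
c9=pickle.load(open("pics/w9.pkl","rb"))[0]
f=lambda c,v,z: ((onz(c,320,v,z,True)-h)@d).round(1)
print("lip outer top",f(c9,309.3,144),"inner",f(c9,318.5,144),"hole top front edge",f(c9,321,147),f(c9,321,146), "tile top front",f(c9,328,154))
E
```

```text
[500.78 284.54 117.55] [[-0.583, -0.812, -0.024], [-0.813, 0.582, 0.034], [-0.013, 0.039, -0.999]] [ 0.494  0.418 -0.21   0.947  0.041 -0.455] [-3.03 -6.05  0.48] 49.233640895598704
to target in tool [19.9  0.5 -0.7] phi 4.090318710753821
317 [66, 68, 67, 67, 67, 66, 71, 81, 82, 83, 82, 82, 82, 82, 80, 76, 77, 82, 84, 83, 82, 62, 66, 67, 67, 69, 69, 72, 77, 80, 83, 85]
320 [66, 66, 67, 65, 66, 66, 72, 81, 82, 82, 83, 82, 82, 81, 77, 75, 80, 81, 82, 82, 81, 62, 67, 66, 68, 69, 68, 71, 77, 81, 83, 84]
323 [66, 66, 67, 67, 65, 66, 72, 81, 82, 82, 81, 80, 80, 81, 79, 77, 79, 82, 80, 82, 81, 63, 65, 68, 68, 69, 67, 71, 77, 82, 83, 84]
lip outer top 106.9 inner 103.2 hole top front edge 103.9 103.4 tile top front 105.3
```

Emit:
{"name": "move_arm", "arguments": {
  "steps": [1,-0.6,0,0,0,1,-0.6,0,0,0,1,0,0,0,0,1,0,0,0,0]
}}

```text
time: 19.75
ee_pos: [501.3, 285.3, 117.5]
eef_rot: [-0.457, 0.889, 0.02, -0.003]
wrist_force: [-3.5, -6.4, 0.2]
finger_gap: 49.3
finger_force: 52.6
```

```bash
python3 st.py 488.8 268.6 118
python3 - <<'E'
from h import *
import pickle
d=np.array([np.cos(-2.195),np.sin(-2.195),0]);h=np.array([555,361.4,0])
c=imaging.get_calibration("wrist"); im=imaging.snapshot("wrist"); s=state(); pickle.dump((c,im,s),open("pics/w11.pkl","wb")); g=im.astype(int).sum(2)//3
for u in (317,320,323): print(u,g[300:332,u].tolist())
E
```

```text
[501.25 285.27 117.54] [[-0.583, -0.812, -0.024], [-0.813, 0.582, 0.033], [-0.013, 0.039, -0.999]] [ 0.495  0.42  -0.208  0.949  0.041 -0.454] [-3.45 -6.36  0.23] 49.348593142735595
to target in tool [20.8  0.4 -0.7] phi 4.090313771364141
317 [67, 67, 65, 67, 73, 82, 82, 83, 82, 82, 82, 82, 80, 76, 79, 82, 83, 83, 82, 83, 83, 62, 66, 68, 67, 70, 68, 71, 78, 81, 84, 84]
320 [67, 66, 66, 66, 73, 82, 82, 84, 84, 81, 81, 79, 76, 76, 80, 82, 81, 82, 82, 83, 81, 63, 66, 67, 68, 69, 68, 72, 78, 81, 83, 84]
323 [67, 67, 67, 67, 74, 82, 82, 81, 80, 81, 80, 80, 78, 77, 81, 82, 81, 82, 81, 82, 81, 62, 66, 67, 67, 69, 68, 72, 78, 81, 83, 83]
```

The tile is behind the lip: in the last picture the hole's edge lies well inside the lip's inner face. Lower in small steps.

Emit:
{"name": "move_arm", "arguments": {
  "steps": [1,0,0,1,0,1,0,0,1,0,1,0,-0.2,1,0,1,0,0,1,0,1,0,0,0,0]
}}

```text
time: 20.3
ee_pos: [501.5, 285.3, 113.6]
eef_rot: [-0.457, 0.889, 0.02, -0.003]
wrist_force: [-3.7, -6.1, 1.4]
finger_gap: 49.0
finger_force: 52.8
```

Emit:
{"name": "move_arm", "arguments": {
  "steps": [1,0,-0.1,1,0,1,0,0,1,0,1,0,0,0.7,0,1,0,0,0,0]
}}

```text
time: 20.7
ee_pos: [501.6, 285.4, 111.0]
eef_rot: [-0.457, 0.889, 0.02, -0.003]
wrist_force: [-3.7, -6.4, 1.3]
finger_gap: 49.0
finger_force: 52.8
```

Emit:
{"name": "move_arm", "arguments": {
  "steps": [1,0,-0.1,0.7,0,1,0,0,0.6,0,1,0,0,0,0]
}}

```text
time: 21.0
ee_pos: [501.6, 285.4, 109.7]
eef_rot: [-0.457, 0.889, 0.02, -0.003]
wrist_force: [-3.8, -6.0, 1.6]
finger_gap: 49.0
finger_force: 52.8
```

Emit:
{"name": "move_arm", "arguments": {
  "steps": [1,0,0,0.6,0,1,0,0,0,0,1,0,0,0,0]
}}

```text
time: 21.3
ee_pos: [501.7, 285.5, 109.2]
eef_rot: [-0.457, 0.889, 0.02, -0.003]
wrist_force: [-3.7, -6.5, 1.7]
finger_gap: 48.9
finger_force: 52.8
```

Emit:
{"name": "move_arm", "arguments": {
  "steps": [1,0,0,0.6,0,1,0,0,0,0,1,0,0,0,0]
}}

```text
time: 21.6
ee_pos: [501.7, 285.5, 109.0]
eef_rot: [-0.457, 0.889, 0.02, -0.003]
wrist_force: [-4.5, -7.3, 4.1]
finger_gap: 49.0
finger_force: 53.0
```

Emit:
{"name": "move_arm", "arguments": {
  "steps": [1,0,0,0.6,0,1,0,0,0,0,1,0,0,0,0]
}}

```text
time: 21.9
ee_pos: [501.8, 285.5, 108.9]
eef_rot: [-0.457, 0.889, 0.02, -0.003]
wrist_force: [-4.5, -7.6, 6.6]
finger_gap: 49.2
finger_force: 53.3
```

```bash
python3 st.py 488.8 268.6 118
python3 - <<'E'
from h import *
import pickle
c=imaging.get_calibration("wrist"); im=imaging.snapshot("wrist"); s=state(); pickle.dump((c,im,s),open("pics/w12.pkl","wb")); g=im.astype(int).sum(2)//3
for u in (310,320,335): print(u,g[290:360,u].tolist())
E
```

```text
[501.77 285.52 108.88] [[-0.583, -0.812, -0.023], [-0.813, 0.582, 0.034], [-0.014, 0.038, -0.999]] [ 0.495  0.427 -0.221  0.927  0.041 -0.454] [-4.45 -7.61  6.58] 49.24278268336766
to target in tool [21.2  1.  -9.4] phi 4.090198635699224
310 [56, 66, 70, 68, 66, 68, 66, 72, 81, 83, 84, 86, 86, 86, 86, 86, 87, 86, 86, 85, 85, 85, 85, 84, 77, 66, 59, 60, 62, 60, 61, 65, 67, 66, 68, 70, 69, 72, 78, 82, 84, 84, 86, 85, 85, 85, 85, 84, 85, 85, 85, 85, 85, 85, 85, 84, 85, 76, 3, 12, 17, 16, 14, 15, 18, 20, 18, 18, 17, 18]
320 [56, 65, 70, 68, 67, 69, 68, 72, 80, 86, 79, 64, 66, 66, 66, 67, 66, 67, 66, 66, 66, 67, 67, 66, 69, 76, 81, 83, 83, 83, 83, 82, 82, 83, 74, 69, 69, 73, 78, 83, 83, 85, 86, 86, 87, 85, 85, 85, 85, 85, 85, 86, 85, 84, 84, 85, 85, 76, 2, 13, 13, 14, 14, 15, 17, 17, 17, 19, 18, 19]
335 [58, 67, 69, 69, 68, 68, 67, 73, 80, 85, 85, 86, 86, 88, 86, 85, 86, 86, 86, 86, 84, 84, 86, 84, 77, 67, 59, 61, 62, 60, 62, 68, 68, 66, 69, 69, 69, 73, 78, 84, 84, 84, 86, 85, 85, 86, 85, 86, 86, 86, 86, 84, 84, 85, 86, 85, 82, 70, 6, 11, 16, 16, 16, 14, 20, 17, 19, 15, 17, 16]
```

The tile is seated: the height stopped at 108.9 while the upward force grew, and the lip now shows in front of the tile. I'll ease off and release.

Emit:
{"name": "move_arm", "arguments": {
  "steps": [1,0.6,0,-0.3,0,1,0.6,0,-0.4,0,1,0,0,0,0,1,0,0,0,0]
}}

```text
time: 22.35
ee_pos: [501.5, 285.0, 109.0]
eef_rot: [-0.457, 0.889, 0.021, -0.002]
wrist_force: [-3.5, -5.7, 2.1]
finger_gap: 49.3
finger_force: 52.9
```

Emit:
{"name": "move_arm", "arguments": {
  "newtons": 20,
  "steps": [1,0,0,0,0,1,0,0,0,0,0.2,0,0,0,0,0.2,0,0,0,0,0.2,0,0,0,0,0.2,0,0,0,0,0.2,0,0,0,0]
}}

```text
time: 23.05
ee_pos: [502.5, 286.3, 109.0]
eef_rot: [-0.457, 0.889, 0.021, -0.001]
wrist_force: [-1.0, 0.4, -0.7]
finger_gap: 68.2
finger_force: 0.0
```

```bash
python3 st.py 488.8 268.6 118
python3 - <<'E'
from h import *
import pickle
c=imaging.get_calibration("wrist"); im=imaging.snapshot("wrist"); s=state(); pickle.dump((c,im,s),open("pics/w13.pkl","wb")); g=im.astype(int).sum(2)//3
print(s['finger_force'])
for u in (280,310,320,335,365): print(u,g[290:360,u].tolist())
E
```

```text
[502.49 286.3  109.04] [[-0.582, -0.813, -0.021], [-0.813, 0.581, 0.037], [-0.018, 0.038, -0.999]] [ 0.494  0.426 -0.222  0.924  0.042 -0.455] [-1.05  0.4  -0.66] 68.16264181630105
to target in tool [22.2  1.2 -9.3] phi 4.090613379749217
0.0
280 [69, 72, 81, 85, 66, 68, 68, 69, 68, 68, 69, 69, 69, 69, 68, 70, 69, 69, 69, 68, 68, 69, 68, 70, 69, 69, 70, 71, 69, 70, 69, 68, 68, 71, 75, 81, 83, 83, 85, 85, 86, 85, 85, 85, 85, 84, 85, 83, 84, 84, 84, 86, 84, 57, 23, 10, 12, 14, 14, 18, 14, 17, 19, 19, 18, 14, 13, 31, 58, 62]
310 [69, 75, 84, 84, 84, 84, 86, 85, 85, 86, 86, 85, 85, 84, 84, 83, 86, 81, 71, 63, 61, 62, 59, 62, 61, 60, 65, 68, 67, 68, 69, 69, 70, 74, 79, 85, 83, 84, 84, 86, 85, 85, 85, 85, 85, 85, 84, 84, 84, 83, 84, 84, 85, 70, 5, 15, 14, 19, 16, 18, 20, 17, 18, 15, 18, 13, 36, 84, 101, 90]
320 [70, 78, 85, 83, 85, 85, 87, 81, 70, 65, 66, 67, 69, 67, 66, 65, 67, 66, 67, 66, 66, 66, 74, 80, 82, 82, 82, 81, 82, 81, 83, 79, 67, 75, 79, 84, 84, 84, 85, 85, 85, 85, 85, 85, 84, 85, 84, 84, 84, 83, 84, 86, 79, 53, 8, 13, 16, 16, 18, 18, 19, 16, 19, 16, 17, 6, 43, 105, 96, 70]
335 [74, 80, 85, 85, 85, 85, 86, 86, 85, 85, 86, 85, 85, 84, 85, 84, 83, 73, 128, 76, 57, 60, 61, 60, 59, 64, 67, 69, 69, 70, 68, 70, 73, 77, 82, 83, 85, 84, 85, 85, 85, 84, 85, 85, 84, 84, 84, 85, 84, 84, 85, 86, 68, 18, 12, 11, 15, 16, 19, 18, 18, 18, 18, 16, 13, 27, 71, 102, 90, 41]
365 [81, 82, 71, 68, 69, 67, 69, 68, 69, 69, 69, 69, 68, 69, 69, 70, 69, 69, 69, 68, 69, 68, 70, 68, 69, 70, 69, 70, 69, 69, 68, 70, 76, 82, 84, 84, 84, 85, 85, 86, 85, 84, 85, 84, 84, 84, 84, 84, 84, 85, 84, 54, 20, 11, 16, 16, 19, 19, 18, 19, 22, 21, 16, 8, 82, 113, 113, 110, 110, 111]
```

Released: the fingers read no force and the tile rests against the lip with the pad behind it. Retreat straight up.

Emit:
{"name": "move_arm", "arguments": {
  "steps": [0.2,-0.2,0.4,-10,0,0.2,-0.4,0.8,-20,0,0.2,-0.5,1.1,-30,0,0.2,-0.7,1.5,-40,0,0.2,-0.7,1.5,-40,0,0.2,0,0,0,0,0.2,-40,0,0,0,0.2,-30,0,0,0,0.2,0,0,0,0,0.2,0,0,0,0]
}}

```text
time: 24.1
ee_pos: [542.9, 343.0, 249.6]
eef_rot: [-0.457, 0.889, 0.021, -0.002]
wrist_force: [0.1, -0.4, 0.5]
finger_gap: 68.5
finger_force: 0.0
```

Run:
```python
from m import *
import pickle
c=imaging.get_calibration("wrist"); im=imaging.snapshot("wrist"); s=state(); pickle.dump((c,im,s),open("pics/w14.pkl","wb"));cv2.imwrite("pics/w14.png",im[:,:,::-1])
print(s['ee_pos'],s['time'],s['wrist_force'])
d=np.array([np.cos(-2.195),np.sin(-2.195),0]);n=np.array([-d[1],d[0],0]);h=np.array([555,361.4,0])
g=im.astype(int).sum(2)//3
P=lambda r,y,z:proj(c,h+d*r+n*y+[0,0,z],True).round(1)
print("pred: top front L/R",P(103,25,145),P(103,-25,145),"bottom front",P(103,25,65),P(103,-25,65),"lip out",P(107,0,144),"post",P(12.3,-31.7,191),"brass",P(66,0,14))
# blue mask and clay extent
hsv=cv2.cvtColor(im,cv2.COLOR_RGB2HSV).astype(int)
b=((hsv[...,0]>95)&(hsv[...,0]<120)&(hsv[...,1]>140)&(hsv[...,2]>35)).astype(np.uint8)
cn=[q for q in cv2.findContours(b,0,2)[0] if cv2.contourArea(q)>150]
for q in cn: r=cv2.minAreaRect(q); print("blue",cv2.contourArea(q),cv2.boxPoints(r).round().tolist())
u0=P(103,0,145); 
for du in (-35,-15,0,15,35): print(int(u0[0]+du),g[int(u0[1])-45:int(u0[1])+25,int(u0[0]+du)].tolist())
```

```text
[542.58111628 342.46652553 249.85476124] 24.15 [-0.26515778 -0.11828146  0.42514531]
pred: top front L/R [278.  114.3] [354.9 114.5] bottom front [285.  117.3] [343.  117.3] lip out [316.5 108. ] post [372.6 271.7] brass [313.  154.9]
blue 388.5 [[-5.0, 414.0], [6.0, 403.0], [29.0, 425.0], [17.0, 437.0]]
281 [82, 84, 83, 83, 85, 83, 84, 84, 85, 84, 84, 85, 83, 83, 84, 83, 84, 85, 84, 85, 85, 85, 84, 85, 85, 86, 86, 84, 85, 84, 83, 85, 84, 83, 83, 84, 84, 83, 84, 83, 83, 83, 84, 84, 83, 84, 83, 80, 79, 87, 89, 87, 87, 85, 85, 84, 84, 81, 72, 69, 81, 85, 86, 85, 85, 87, 86, 85, 86, 84]
301 [84, 84, 84, 85, 84, 84, 84, 84, 84, 84, 85, 84, 85, 84, 85, 86, 85, 85, 84, 85, 84, 85, 84, 85, 85, 84, 85, 84, 84, 85, 85, 86, 85, 85, 85, 85, 85, 85, 85, 85, 85, 85, 84, 85, 85, 85, 86, 70, 67, 69, 69, 70, 72, 75, 74, 74, 76, 68, 45, 21, 15, 16, 16, 10, 36, 89, 100, 95, 92, 86]
316 [84, 85, 85, 85, 86, 85, 85, 85, 85, 85, 85, 85, 85, 85, 83, 83, 83, 83, 83, 84, 83, 83, 83, 83, 84, 84, 83, 84, 85, 85, 84, 85, 85, 84, 83, 82, 84, 84, 84, 85, 74, 79, 85, 84, 82, 75, 62, 81, 89, 89, 87, 87, 86, 85, 85, 84, 83, 80, 35, 16, 17, 17, 17, 6, 67, 95, 96, 98, 78, 48]
331 [85, 85, 84, 85, 85, 85, 84, 85, 84, 84, 85, 83, 84, 84, 85, 84, 84, 84, 83, 82, 79, 78, 74, 100, 159, 146, 137, 152, 149, 147, 145, 145, 147, 148, 149, 151, 151, 151, 151, 150, 151, 151, 151, 151, 153, 162, 81, 78, 88, 89, 86, 86, 85, 85, 83, 85, 79, 77, 30, 12, 16, 22, 32, 8, 178, 191, 183, 185, 160, 144]
351 [150, 151, 151, 151, 151, 150, 151, 151, 153, 153, 153, 153, 154, 154, 153, 154, 154, 154, 154, 153, 151, 153, 153, 153, 152, 151, 151, 151, 150, 150, 149, 148, 147, 146, 146, 144, 143, 142, 142, 145, 147, 148, 149, 149, 151, 154, 129, 126, 129, 127, 126, 124, 124, 123, 122, 127, 105, 138, 156, 153, 152, 152, 151, 151, 151, 150, 150, 150, 151, 152]
```

The tile's top edges sit within 1 to 2 px of prediction. Last check is its lean, from the picture taken just after release, which shows the front's bottom edge too.

Run:
```python
from m import *
import pickle
c,im,s=pickle.load(open("pics/w13.pkl","rb"))
d=np.array([np.cos(-2.195),np.sin(-2.195),0]);n=np.array([-d[1],d[0],0]);h=np.array([555,361.4,0])
b=((im[...,2].astype(int)-im[...,0]>15)).astype(np.uint8)
w=np.zeros_like(b); w[200:330,230:410]=b[200:330,230:410]
q=max(cv2.findContours(w,0,2)[0],key=cv2.contourArea); print(cv2.boundingRect(q))
for u in (290,320,350):
    v=np.where(w[:,u])[0]; 
    B=onz(c,u,v.min(),65,True); T=onz(c,u,323 if u!=350 else 322.5,145,True)
    print(u,v.min(),v.max(),"bottom r",((B-h)@d).round(1),"y",((B-h)@n).round(1),"top r",((T-h)@d).round(1),"lean",(((T-B)@d)/80).round(3))
```

```text
(260, 246, 122, 41)
290 248 284 bottom r 101.9 y 15.8 top r 103.6 lean 0.021
320 247 283 bottom r 102.3 y 0.1 top r 103.5 lean 0.015
350 247 283 bottom r 102.1 y -15.7 top r 103.4 lean 0.016
```

The tile leans only about 0.02 rad and sits square and centred, so I'm handing in.

```bash
python3 -c "
from rig import arm;print(arm.sign_off())"
```

```text
the job is handed in; nothing more can be done
None
```

The job is handed in at about 24 s: the hook was turned to the brass mark first, and the blue tile now hangs released between pad and lip, about 0.02 rad off vertical by camera; I saw no verdict.

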